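# Fill the parts tub from the tipping tray, lid it and take the transit cover off

### The arm

A 6-joint arm with a two-finger parallel gripper is mounted at the origin on the work surface. World frame = base frame: x ahead of the robot, y to its left, z up, the work surface at z = 0. Lengths are in m, angles in rad, forces in N, time in s.
With the tool pointing down it reaches from about 0.25 to 0.725 m from the base axis. Payload 4 kg.
Tool frame: the origin (TCP) lies at the very end of the fingers, on their centre line; the grasp point (between the pads) lies 19 mm behind it (bot.pinch_z is the distance from the TCP to the grasp point, in m); z points along the fingers, x is the direction in which the jaws open and shut, and the axes are right-handed (so a half turn about z gives the same grasp; the last joint's range is limited). The gripper opens to 85 mm and grips with 20 to 120 N. Pads are 22 mm wide; open, the fingers measure 114 mm over their backs; the gripper's body (76 mm by 85 mm) begins 54 mm behind the grasp point. The pads swing forward as they close: fully open they stand 13 mm farther back than shut.
Start: joints at [1.343, 0.241, 0.005, 1.335, 0, 1.571], TCP at [0.113, 0.487, 0.231] pointing down, gripper open.
Joint ranges: [-2.72, 2.72], [-1.05, 1.87], [-1.09, 1.28], [-1.99, 2.15], [-1.42, 1.44], [-3.14, 3.14]. Speed limits (rad/s): [2.79, 2.79, 3.14, 3.14, 3.14, 3.14].

### API

Orientations are given as a unit quaternion [x, y, z, w].
In Python, from workcell import bot gives the robot as it stands. The module is installed in compiled form; this text tells all that it offers.
- The arm moves only by the shell command python3 -m inch 'ROWS'. ROWS is JSON, a list of rows, each a list of 7 numbers: the shift along the tool's x, y, z scaled (see below), then the turn, a rotation vector about the tool's x, y, z scaled (see below), then the gripper command: -1 is fully open, 1 is shut, values between are in proportion. In form: [[x, y, z, wx, wy, wz, gripper], ...]. A call has exactly 8 rows; each row shifts and turns the commanded pose from where the row before left it, along the tool's axes as they then stand; what a row does not reach is not made up. The controller multiplies each number of a shift by 2.5 cm and each number of a turn by 180 degrees. A row lasts 1/10 s, in which the tool goes at most 50 mm and 8.59 degrees, less where a joint would pass 70% of its speed; a pose out of reach is approached as far as the arm can. A call with a number of a shift or a turn outside -1 to 1 is refused whole. A call with a gripper value outside its range is refused whole. The fingers move at their own pace and stop on an object; the grip force is fixed at half the most. Time passes only in rows, so rows that do not move let the fingers close, or fill a call up. It gives the time, the measured TCP pose, the force and the opening at its end, in the units of the state.
- bot.get_obs(): the state, without advancing time (a new reading comes with each control period).
- bot.camera(name): name is "scene" or "top" or "wrist"; returns (picture, depth): 384x512x3 uint8, blue, green, red; 384x512 float32, m along the optical axis (not along the pixel's ray), 0 where there is no reading.
- bot.get_calibration(name): a dict with "vfov" (degrees; the focal length in pixels is half the picture's height over the tangent of half this angle, whatever the lens; pixels are square), "cx", "cy" (the principal point, pixels), "R" (3x3) and "t" (3): a world point X has camera coordinates R X + t. Camera axes: x right, y down, z forward; pixel columns grow to the right and rows downward; lengths in m; the calibration is good to about 2 mm. A picture is of the moment at which its call begins: read the wrist's pose just before it. get_calibration takes no time and is no camera call; for the wrist camera it gives the pose at the moment of the call.
- bot.job_done(): hands the job in, once; it reports no verdict.
The state is a dict: "clock": time; "joint_pos": joint angles; "joint_vel": joint speeds; "tau": joint torques, N m; "eef_pos": TCP position; "tool_rot": TCP orientation; "ft_force": force on the tool from outside, world axes, zero at the start; "ft_torque": the same for the moment, N m; "grip_width": finger opening in m.
Only numpy, scipy, OpenCV 4.12 (cv2) and the standard library are available. Lean on these libraries where they do the work, as an engineer would, in place of code of your own. Each camera call takes 0.05 s, during which the arm holds its last target.

### The job

Lift the tipping tray by its rear bar so that all four nuts slide into the round tub, and bring the tray back down level. Then carry the double lid from its rest by the inner lid's stem, both lids kept nested, and lower it, without dropping it, onto the tub until the inner lid is fully seated on the rim, let go of the stem, and take the outer lid alone by its collar and lift it straight up, leaving the inner lid undisturbed on the tub. Finish while holding the outer lid in the gripper, level, above the tub and wholly clear of the stem, and leave the other things on the table where they are.

Things in the scene. Friction and masses are not known exactly. Their poses are not given: they have to be found in the camera images.
- tub_mouth (a point): Centre of the mouth of the round grey plastic tub, level with its rim; fixed on an aluminium base plate. Tub: 126 mm outside diameter, 118 mm inside, rim 80 mm above the table, inner floor 69 mm below the rim. Its level +y axis points from the tub to the tipping tray on the same base plate; z is up.
- tray (a joint): Tilt of the steel tipping tray about its hinge (rad): 0 = level, at rest; grows as the rear bar is lifted and the open mouth dips over the tub; stop at 1.2. A light spring and its weight bring it back level when let go; lifting the bar takes some 3 N. The nuts begin to slide at 0.45 to 0.65 and have left by about 1.0.
- tray_hinge (a point): Fixed point on the tray's hinge axis, in the tray's middle plane, 100 mm from the tub's centre along the tub mouth's +y, 70 mm above the table. The axis is level, along the tub mouth's x. Tray: 72 mm wide, 107 mm long inside, floor 60 mm above the hinge, walls 24 mm; level, its mouth ends 95 mm from the tub's axis; tipped by 1 rad, 47 mm, over the rim.
- tray_bar (a point): Middle of the round steel lifting bar behind the tray: 12 mm thick, parallel to the hinge, free over 66 mm between two side arms, 45 mm behind the rear wall. With the tray level it lies 155 mm from the hinge along the tub mouth's +y and 60 mm above it; it swings about the hinge, up and towards the tub. It can turn between the fingers, so the hand need not tilt.
- inner_stem (a point): On the axis of the inner lid's upright round stem, 18 mm thick, which comes up through the outer lid's collar. 65 mm above the plug's underside, hence 55 mm above the tub's rim when seated. The stem's top is 13 mm higher; nested, the collar's top is 21 mm lower. z up along the stem. Gripping the stem carries both lids.
- inner_lid: Inner lid: loose grey plastic disc 124 mm across, 4 mm thick, with a tapered plug below, 10 mm deep, 106 mm across (98 at its foot), that drops into the tub with 6 mm play all round; the disc then lies on the rim. About 160 g. Origin: centre of the plug's underside, z up. It starts on a round grey rest 88 mm across, 24 mm high.
- outer_collar (a point): On the axis of the outer lid's upright round collar (44 mm outside, 30 mm bore, 26 mm high), 22 mm above the lid's top face and 4 mm below the collar's top. Nested, it is 25 mm below the inner_stem point, 30 mm above the rim when on the tub. Gripping the collar lifts the outer lid alone; it must rise 78 mm to clear the stem's top. z up.
- outer_lid: Outer lid: loose aluminium cap 146 mm across that lies on the inner lid's disc, with a skirt 14 mm deep, 140 mm inside, that passes round the tub's rim. About 200 g. Origin on its axis, level with the skirt's lower edge, z up. It starts nested over the inner lid on the rest.
- nut0_center (a point): Centre of one of four equal loose steel hex nuts, 26 mm across the flats, 16 mm thick, 40 g, lying in the tipping tray.
- nut1_center (a point): Centre of one of four equal loose steel hex nuts, 26 mm across the flats, 16 mm thick, 40 g, lying in the tipping tray.
- nut2_center (a point): Centre of one of four equal loose steel hex nuts, 26 mm across the flats, 16 mm thick, 40 g, lying in the tipping tray.
- nut3_center (a point): Centre of one of four equal loose steel hex nuts, 26 mm across the flats, 16 mm thick, 40 g, lying in the tipping tray.
- tape: bystander: cardboard roll of tape core, ring 90 mm across, 40 mm high, lying flat; origin under its centre
- bearing: bystander: steel bearing ring 52 mm across, 16 mm high, lying flat; origin under its centre
- wrench: bystander: flat steel wrench lying on the table; origin under its middle
- driver: bystander: screwdriver lying on the table; origin under its middle
- oil: bystander: white plastic bottle 54 mm across, 120 mm high; origin under its centre
- bin: bystander: empty grey plastic bin 100 x 150 mm, 60 mm high; origin under its centre
- cards: bystander: white block of blank label cards 60 x 90 mm, 25 mm high; origin under its centre

How it is judged:
By the outcome, as a careful person would: the job done as asked, in the order asked, and still so for the second after the job is handed in, while the arm keeps its last pose, push and grip.
It also fails if it takes over 69 s, if anything falls off the work surface, if the arm or the gripper's body presses on something with over 40 N, if the wrist force passes 120 N, or if a joint passes its speed limit or range.

## Working session

There is one attempt and no reset: what is moved stays moved. The work goes in short steps, Python scripts to look and compute and a shell command to move; the robot and the scene stay as the last step left them, time stands still between calls to the robot, and variables do not carry over. Pictures are saved under pics/ and viewed, and the job is handed in when it is done.

```bash
mkdir -p pics
cat > h.py <<'E'
import numpy as np, cv2
from workcell import bot
from scipy.spatial.transform import Rotation as Rn
def K(n):
    c=bot.get_calibration(n); f=192/np.tan(np.radians(c['vfov'])/2)
    return f,c['cx'],c['cy'],np.array(c['R']),np.array(c['t'])
def ray(c,u,v,z):
    f,cx,cy,R,t=c; o=-R.T@t; d=R.T@np.array([(u-cx)/f,(v-cy)/f,1]); return o+d*(z-o[2])/d[2]
def cloud(c,D):
    f,cx,cy,R,t=c; v,u=np.mgrid[:D.shape[0],:D.shape[1]]
    P=np.stack([(u-cx)/f*D,(v-cy)/f*D,D],-1); return (P-t)@R
def proj(c,X):
    f,cx,cy,R,t=c; p=R@np.array(X)+t; return f*p[0]/p[2]+cx,f*p[1]/p[2]+cy
E
python3 - <<'E'
from h import *
o=bot.get_obs(); print({k:np.round(v,3) for k,v in o.items()},bot.pinch_z)
for n in ['scene','top']:
    c=K(n); I,D=bot.camera(n); cv2.imwrite(f'pics/{n}0.png',I); np.savez(f'{n}0.npz',I=I,D=D); print(n,c)
E
```

```text
{'clock': np.float64(0.0), 'joint_pos': array([1.343, 0.241, 0.004, 1.335, 0.   , 1.571]), 'joint_vel': array([-0.   , -0.001, -0.001, -0.   ,  0.002,  0.001]), 'tau': array([-1.0000e-03, -3.7232e+01,  2.5241e+01,  1.7000e-02, -0.0000e+00,
       -0.0000e+00]), 'eef_pos': array([0.113, 0.486, 0.23 ]), 'tool_rot': array([ 0.783,  0.622, -0.001,  0.001]), 'ft_force': array([ 0.372, -0.337, -0.056]), 'ft_torque': array([-0.034,  0.001, -0.053]), 'grip_width': np.float64(0.085)} 0.0187
scene (np.float64(366.8810756077744), 256.14074327958156, 188.19959139216408, array([[ 0.75997733,  0.64991442, -0.00676086],
       [ 0.39597852, -0.47123603, -0.78812284],
       [-0.51539836,  0.59627834, -0.61548085]]), array([-0.38445236, -0.10052879,  1.31006276]))
top (np.float64(483.00395768676447), 253.61320407510897, 188.61430916861966, array([[-0.02669642, -0.99963292,  0.00461807],
       [-0.99473729,  0.02610797, -0.09907624],
       [ 0.0989193 , -0.00723875, -0.99506913]]), array([0.05358183, 0.50468683, 1.29176318]))
```

View pics/scene0.png

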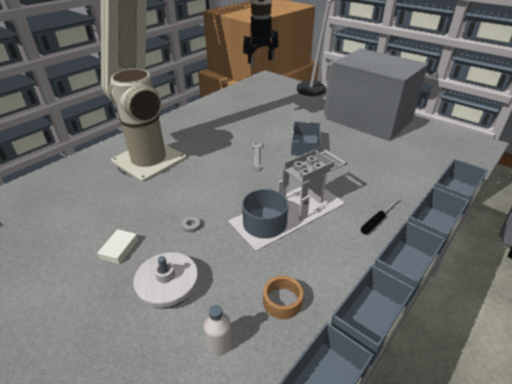

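View pics/top0.png

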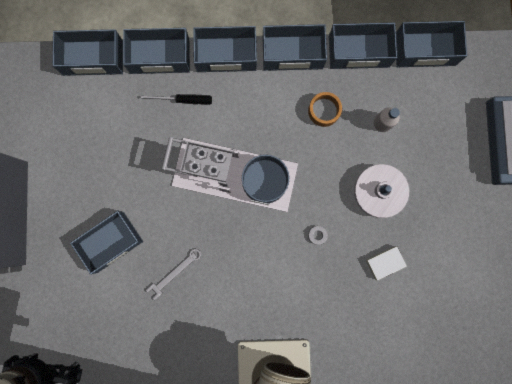

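```bash
cat > m0.py <<'E'
from h import *
for n in ['top','scene']:
    z=np.load(f'{n}0.npz'); c=K(n); P=cloud(c,z['D']); np.save(f'{n}P.npy',P)
c=K('top');P=np.load('topP.npy'); I=np.load('top0.npz')['I']
Z=P[...,2]
def rep(name,box,zl,zh,fit=False):
    u0,v0,u1,v1=box; m=np.zeros(Z.shape,np.uint8); m[v0:v1,u0:u1]=1
    m&=((Z>zl)&(Z<zh)).astype(np.uint8)
    q=P[m>0]; print(name,len(q),'med',np.median(q,0).round(4),'min',q.min(0).round(4),'max',q.max(0).round(4))
    return q
rep('rim',(235,150,297,212),.072,.088)
rep('bar',(155,130,181,185),.11,.15)
rep('tray',(180,130,240,185),.12,.18)
rep('lidtop',(350,160,415,225),.035,.06)
rep('collartop',(350,160,415,225),.06,.078)
rep('stem',(350,160,415,225),.09,.12)
cv2.imwrite('pics/crop.png',cv2.resize(I[125:220,150:300],None,fx=5,fy=5,interpolation=cv2.INTER_CUBIC))
cv2.imwrite('pics/crop2.png',cv2.resize(I[155:230,345:420],None,fx=7,fy=7,interpolation=cv2.INTER_CUBIC))
E
python3 m0.py
```

```text
rim 237 med [0.5341 0.0134 0.0777] min [ 0.467  -0.0512  0.0722] max [0.6013 0.0873 0.0866]
bar 232 med [0.5858 0.2535 0.1318] min [0.5421 0.2219 0.1237] max [0.6322 0.2722 0.1497]
tray 1568 med [0.5679 0.1594 0.1311] min [0.5117 0.0906 0.1202] max [0.6237 0.2244 0.1577]
lidtop 2046 med [ 0.4892 -0.3018  0.0406] min [ 0.4186 -0.3774  0.035 ] max [ 0.5628 -0.2321  0.0594]
collartop 128 med [ 0.488  -0.3001  0.0662] min [ 0.4704 -0.326   0.0601] max [ 0.5107 -0.2824  0.0772]
stem 40 med [ 0.4909 -0.304   0.0995] min [ 0.4831 -0.3132  0.0907] max [ 0.4989 -0.2964  0.1077]
```

View pics/crop.png

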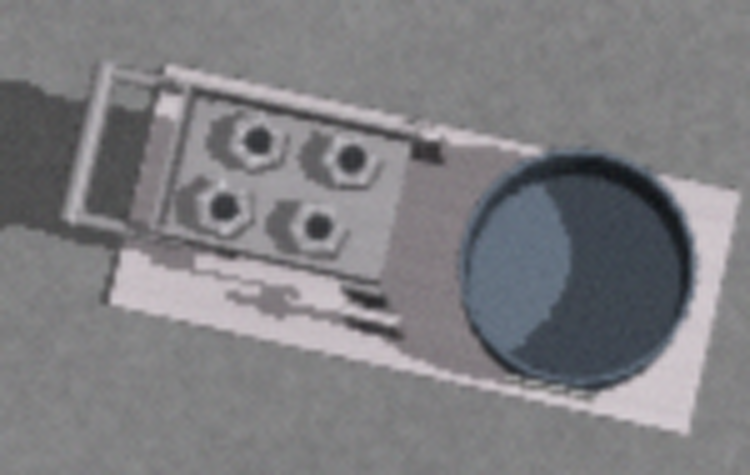

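View pics/crop2.png

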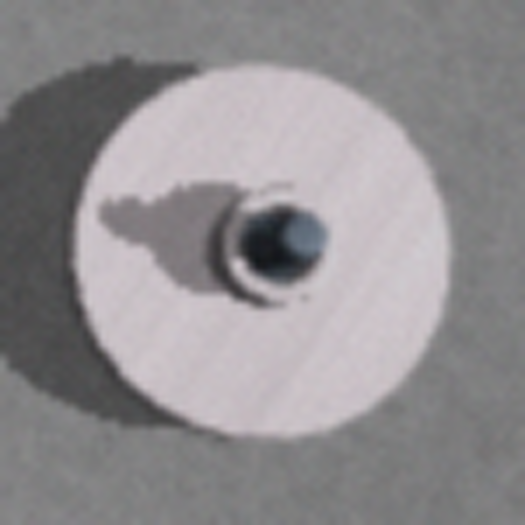

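```bash
cat > m1.py <<'E'
from h import *
c=K('top'); I=np.load('top0.npz')['I']; P=np.load('topP.npy')
up=lambda x,y,f,u0,v0:(u0+(x+.5)/f-.5, v0+(y+.5)/f-.5)
tub=ray(c,*up(577,270,5,150,125),.08); 
b1=ray(c,*up(106,66,5,150,125),.132); b2=ray(c,*up(70,219,5,150,125),.132)
print('tub ray',tub,'bar ends',b1,b2,np.linalg.norm(b1-b2),'mid',(b1+b2)/2)
# tray floor corners / mouth direction
ax=(b1-b2)[:2]; ax/=np.linalg.norm(ax); yd=np.array([-ax[1],ax[0]]); 
m=((b1+b2)/2)[:2]; print('xaxis',ax,'y',yd,'tub->bar',m-tub[:2],np.linalg.norm(m-tub[:2]), 'ang',np.degrees(np.arctan2(*(m-tub[:2])[::-1])),np.degrees(np.arctan2(yd[1],yd[0])))
lid=ray(c,*up(262,251,7,345,155),.042); st=ray(c,*up(304,242,7,345,155),.102)
print('lid',lid,'stemtop',st)
# circle fits by cloud
def circ(q):
    A=np.c_[2*q[:,:2],np.ones(len(q))]; s=np.linalg.lstsq(A,(q[:,:2]**2).sum(1),rcond=None)[0]; return s[:2],np.sqrt(s[2]+s[0]**2+s[1]**2)
Z=P[...,2]
for n in ['top','scene']:
    P=np.load(n+'P.npy');Z=P[...,2]
    d=np.hypot(P[...,0]-tub[0],P[...,1]-tub[1]); q=P[(abs(Z-.079)<.004)&(d<.075)]
    cc,r=circ(q); 
    for _ in range(3):
        e=abs(np.hypot(*(q[:,:2]-cc).T)-.061); qq=q[e<.006]; cc,r=circ(qq)
    print(n,'tubcirc',cc,r,len(qq))
    d=np.hypot(P[...,0]-lid[0],P[...,1]-lid[1]); q=P[(abs(Z-.041)<.006)&(d<.085)]
    print('lid bbox mid',(q.min(0)+q.max(0))/2,q.max(0)-q.min(0),np.median(q[:,2]))
    q=P[(Z>.08)&(d<.05)]; print('stem',len(q),np.median(q,0),q[:,2].max())
E
python3 m1.py
```

```text
tub ray [0.52600233 0.01011112 0.08      ] bar ends [0.62981425 0.24680188 0.132     ] [0.55222028 0.26562448 0.132     ] 0.07984431551047702 mid [0.59101726 0.25621318 0.132     ]
xaxis [ 0.97181586 -0.23574126] y [0.23574126 0.97181586] tub->bar [0.06501494 0.24610206] 0.25454501439538635 ang 75.20174804000486 76.36467829070762
lid [ 0.49025311 -0.30515527  0.042     ] stemtop [ 0.4878463 -0.3042914  0.102    ]
top tubcirc [0.52871506 0.00987011] 0.06057940389021482 190
lid bbox mid [ 0.49068322 -0.30472852  0.04099836] [0.14415591 0.14533658 0.01193926] 0.04054979665646189
stem 50 [ 0.49024835 -0.30304807  0.0986041 ] 0.10765020270633349
scene tubcirc [0.52875177 0.01081241] 0.060726573029647915 258
lid bbox mid [ 0.49002141 -0.30391241  0.04087428] [0.14761667 0.14439936 0.01162095] 0.0423329479605089
stem 88 [ 0.49422255 -0.30588732  0.09842364] 0.10373779177886246
```

```bash
python3 -m inch '[[-0.1,0.4,0,0,0,0,-0.05],[-0.2,0.9,0,0,0,0,-0.05],[-0.2,0.9,0,0,0,0,-0.05],[-0.2,0.9,0,0,0,0,-0.05],[-0.2,0.9,0,0,0,0,-0.05],[-0.2,0.9,0,0,0,0,-0.05],[-0.2,0.9,0,0,0,0,-0.05],[-0.2,0.9,0,0,0,0,-0.05]]'
python3 -m inch '[[-0.2,0.9,0,0,0,0,-0.05],[-0.2,0.9,0,0,0,0,-0.05],[-0.2,0.9,0,0,0,0,-0.05],[-0.2,0.9,0,0,0,0,-0.05],[-0.2,0.9,0,0,0,0,-0.05],[-0.2,0.7,0,0,0,0,-0.05],[-0.2,0.5,0,0,0,0,-0.05],[-0.2,0,0,0,0,0,-0.05]]'
```

```text
clock: 0.9
eef_pos: [0.2688, 0.4116, 0.2311]
tool_rot: [0.783, 0.622, -0.0, 0.0]
ft_force: [-1.0, 0.4, 0.5]
grip_width: 0.0447
clock: 1.7
eef_pos: [0.3986, 0.3405, 0.2309]
tool_rot: [0.784, 0.621, -0.0, 0.0]
ft_force: [-1.5, 0.2, 0.3]
grip_width: 0.0451
```

```bash
python3 -m inch '[[-0.1,0.9,0,0,0,0,-0.05],[-0.2,0.9,0,0,0,0,-0.05],[-0.2,0.9,0,0,0,0,-0.05],[-0.2,0.9,0,0,0,0,-0.05],[-0.2,0.9,0,0,0,0,-0.05],[-0.2,0.7,0,0,0,0,-0.05],[-0.1,0.3,0,0,0,0,-0.05],[0,0,0,0,0,0,-0.05]]'
cat > shot.py <<'E'
import sys; from h import *
n,f=sys.argv[1:3]; c=K(n); I,D=bot.camera(n); cv2.imwrite(f'pics/{f}.png',I); np.savez(f'{f}.npz',I=I,D=D,f=c[0],cx=c[1],cy=c[2],R=c[3],t=c[4])
o=bot.get_obs(); print(o['clock'],o['eef_pos'].round(4) if hasattr(o['eef_pos'],'round') else o['eef_pos'],o['ft_force'],o['grip_width'])
E
python3 shot.py wrist w1
```

```text
clock: 2.5
eef_pos: [0.5248, 0.2808, 0.2311]
tool_rot: [0.783, 0.622, -0.0, -0.0]
ft_force: [0.1, 0.5, 0.3]
grip_width: 0.0445
2.55 [0.5241 0.2813 0.2311] [-0.35007584  0.63232854  0.33489347] 0.044889551830266716
```

View pics/w1.png

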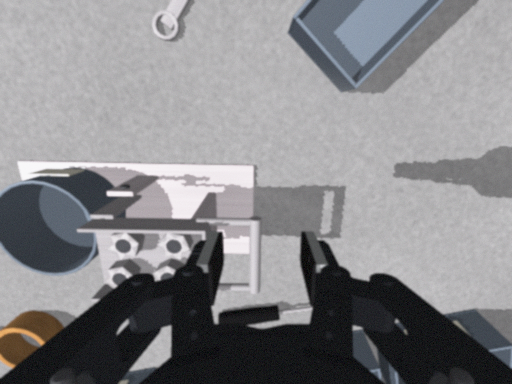

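```bash
cat > wl.py <<'E'
import sys; from h import *
def load(f):
    z=np.load(f+'.npz'); c=(float(z['f']),float(z['cx']),float(z['cy']),z['R'],z['t']); return z['I'],z['D'],c,cloud(c,z['D'])
E
python3 - <<'E'
from wl import *
I,D,c,P=load('w1')
m=np.zeros(D.shape,bool); m[225:285,248:266]=1
m&=(P[...,2]>.12)&(P[...,2]<.15)
q=P[m]; print(len(q),np.median(q,0),q[:,2].max())
v,u=np.nonzero(m); print(u.min(),u.max(),v.min(),v.max())
uc=[(vv,u[v==vv].mean()) for vv in (230,280)]; 
a,b=[ray(c,x,y,.133) for y,x in uc]; print(a,b, np.degrees(np.arctan2(*(b-a)[1::-1])))
r=[ray(c,256,v_,.133) for v_ in (222,291)]; print(r,np.linalg.norm(r[0]-r[1]))
# plate edge angle
e=[ray(c,*p,.01) for p in ((25,161),(250,166))]; print(np.degrees(np.arctan2(*(e[0]-e[1])[1::-1])))
# tub
Z=P[...,2]; tub=np.array([.5275,.0105]);d=np.hypot(P[...,0]-tub[0],P[...,1]-tub[1]); q=P[(abs(Z-.079)<.004)&(d<.075)]
A=np.c_[2*q[:,:2],np.ones(len(q))]; s=np.linalg.lstsq(A,(q[:,:2]**2).sum(1),rcond=None)[0]; print('tub',s[:2],np.sqrt(s[2]+s[0]**2+s[1]**2),len(q))
E
```

```text
701 [0.5850288  0.25899643 0.13386719] 0.13624290648024182
248 260 225 284
[0.55993176 0.26518045 0.133     ] [0.61563861 0.25151139 0.133     ] -13.786560956060786
[array([0.55196579, 0.26860782, 0.133     ]), array([0.62929628, 0.25006829, 0.133     ])] 0.07952180835971157
-104.41635698614648
tub [0.52698719 0.0115162 ] 0.060550394570567385 1131
```

```bash
python3 -m inch '[[-0.1,0.7,0,0,0,0,0.1],[-0.12,0.8,0,0,0,0,0.1],[-0.12,0.8,0,0,0,0,0.1],[0,0.5,0.3,0,0,0,0.1],[0,0,0.6,0,0,0,0.1],[0,0,0.6,0,0,0,0.1],[0,0,0.3,0,0,0,0.1],[0,0,0,0,0,0,0.1]]'; python3 shot.py wrist w2
```

```text
clock: 3.35
eef_pos: [0.5894, 0.2574, 0.1845]
tool_rot: [0.783, 0.622, -0.002, -0.001]
ft_force: [-1.0, 1.1, 0.1]
grip_width: 0.0384
3.4 [0.59   0.2575 0.1858] [ 0.12221817 -0.15135326 -0.12159488] 0.03825953219447837
```

View pics/w2.png

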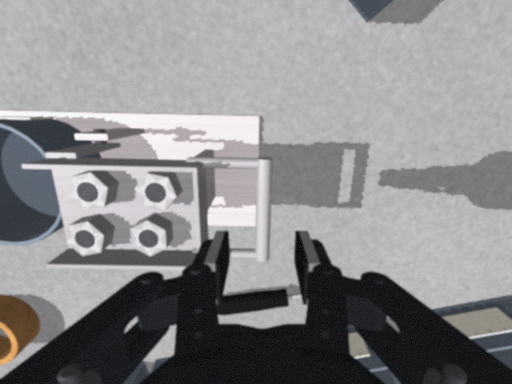

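```bash
python3 -m inch '[[0,0,0.4,0,0,0,0.1],[0,0,0.6,0,0,0,0.1],[0,0,0.6,0,0,0,0.1],[0,0,0.6,0,0,0,0.1],[0,0,0.5,0,0,0,0.1],[0,0,0.28,0,0,0,0.1],[0,0,0,0,0,0,0.1],[0,0,0,0,0,0,0.1]]'; python3 shot.py wrist w3
```

```text
clock: 4.2
eef_pos: [0.5911, 0.2574, 0.1123]
tool_rot: [0.783, 0.622, 0.0, 0.0]
ft_force: [-0.2, -0.3, 0.5]
grip_width: 0.0385
4.25 [0.5914 0.2575 0.1127] [0.27664117 0.03820881 0.38248908] 0.03852576106325412
```

View pics/w3.png

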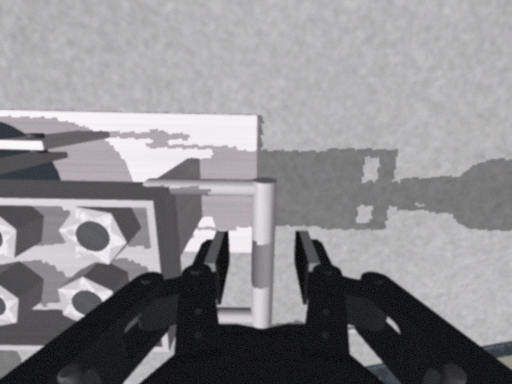

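```bash
python3 -m inch '[[0,0,0,0,0,0,1],[0,0,0,0,0,0,1],[0,0,0,0,0,0,1],[0,0,0,0,0,0,1],[0,0,0,0,0,0,1],[0,0,0,0,0,0,1],[0,0,0,0,0,0,1],[0,0,0,0,0,0,1]]'
python3 - <<'E'
import numpy as np
# arc in (yd,z), from theta steps
r=np.hypot(.155,.060);a0=np.arctan2(.06,.155)
for n,T in ((32,1.1),):
    th=np.linspace(0,T,12); y=r*np.cos(a0+th);z=r*np.sin(a0+th)
    for i in range(len(th)): print(round(th[i],2),((y[i]-y[0])*1000).round(1),((z[i]-z[0])*1000).round(1), (np.r_[y[i]-y[i-1],z[i]-z[i-1]]/.025).round(3) if i else '')
E
```

```text
clock: 5.05
eef_pos: [0.5914, 0.2579, 0.1124]
tool_rot: [0.783, 0.622, 0.001, -0.0]
ft_force: [1.9, 3.2, 3.4]
grip_width: 0.0099
0.0 0.0 0.0 
0.1 -6.8 15.2 [-0.271  0.607]
0.2 -15.0 29.6 [-0.33   0.577]
0.3 -24.7 43.1 [-0.386  0.541]
0.4 -35.6 55.6 [-0.438  0.5  ]
0.5 -47.7 67.0 [-0.486  0.454]
0.6 -61.0 77.0 [-0.528  0.403]
0.7 -75.1 85.7 [-0.566  0.348]
0.8 -90.1 93.0 [-0.598  0.29 ]
0.9 -105.7 98.7 [-0.624  0.229]
1.0 -121.7 102.8 [-0.644  0.165]
1.1 -138.2 105.4 [-0.657  0.1  ]
```

```bash
python3 -m inch '[[-0.13,0,-0.306,0,0,0,1],[-0.142,0,-0.3,0,0,0,1],[-0.158,0,-0.292,0,0,0,1],[-0.172,0,-0.285,0,0,0,1],[-0.187,0,-0.275,0,0,0,1],[-0.2,0,-0.266,0,0,0,1],[-0.213,0,-0.255,0,0,0,1],[-0.225,0,-0.245,0,0,0,1]]'; python3 shot.py wrist w4
```

```text
clock: 5.85
eef_pos: [0.5832, 0.2255, 0.1683]
tool_rot: [0.782, 0.623, 0.003, -0.002]
ft_force: [1.9, 10.0, 1.7]
grip_width: 0.0102
5.9 [0.583  0.2245 0.1695] [-0.29635116  7.6046785   4.80778006] 0.009909291901215972
```

View pics/w4.png

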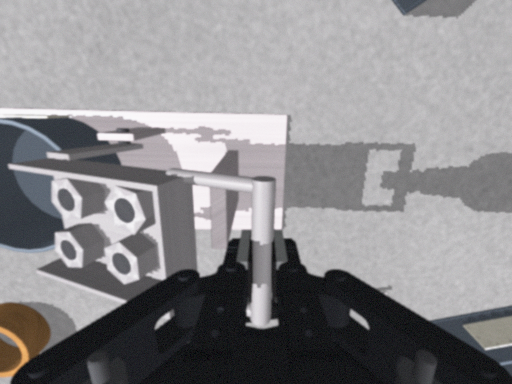

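```bash
python3 -m inch '[[-0.119,0,-0.117,0,0,0,1],[-0.121,0,-0.115,0,0,0,1],[-0.122,0,-0.112,0,0,0,1],[-0.124,0,-0.11,0,0,0,1],[-0.128,0,-0.105,0,0,0,1],[-0.13,0,-0.102,0,0,0,1],[-0.133,0,-0.099,0,0,0,1],[-0.135,0,-0.096,0,0,0,1]]'
python3 -m inch '[[-0.138,0,-0.093,0,0,0,1],[-0.14,0,-0.09,0,0,0,1],[-0.142,0,-0.086,0,0,0,1],[-0.144,0,-0.082,0,0,0,1],[-0.147,0,-0.078,0,0,0,1],[-0.149,0,-0.075,0,0,0,1],[-0.15,0,-0.071,0,0,0,1],[-0.152,0,-0.067,0,0,0,1]]'; python3 shot.py wrist w5;  python3 shot.py top t5
```

```text
clock: 6.7
eef_pos: [0.5773, 0.2019, 0.1909]
tool_rot: [0.782, 0.623, 0.004, -0.003]
ft_force: [-2.1, 11.2, 6.7]
grip_width: 0.0099
clock: 7.5
eef_pos: [0.5705, 0.1744, 0.2085]
tool_rot: [0.782, 0.623, 0.005, -0.003]
ft_force: [-4.1, 12.2, 14.5]
grip_width: 0.0095
7.55 [0.5703 0.1737 0.2088] [-4.21396818 13.07039444 14.22270176] 0.009836149477998012
7.6 [0.5703 0.1739 0.2087] [-4.78593009 12.04171086 15.28535441] 0.009727023737261583
```

View pics/w5.png

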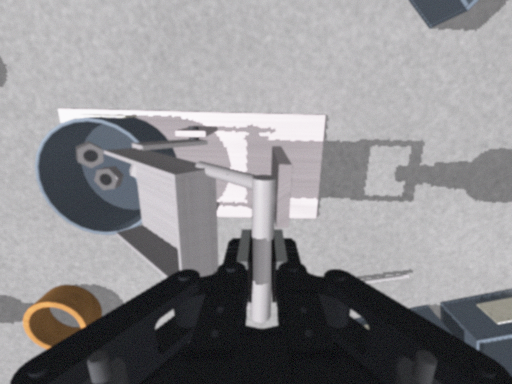

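View pics/t5.png

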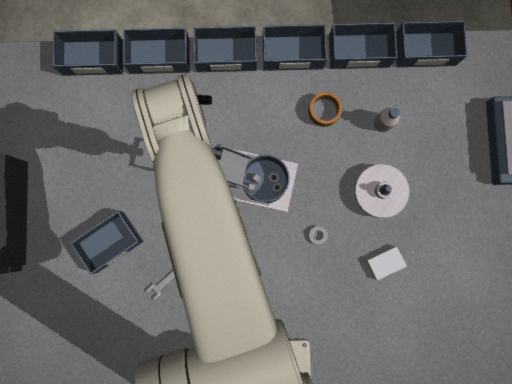

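```bash
python3 -m inch '[[-0.15,0,-0.09,0,0,0,1],[-0.154,0,-0.087,0,0,0,1],[-0.155,0,-0.083,0,0,0,1],[-0.157,0,-0.08,0,0,0,1],[-0.158,0,-0.07,0,0,0,1],[-0.16,0,-0.066,0,0,0,1],[-0.161,0,-0.062,0,0,0,1],[-0.162,0,-0.058,0,0,0,1]]'; python3 -m inch '[[-0.163,0,-0.033,0,0,0,1],[-0.163,0,-0.03,0,0,0,1],[0,0,0,0,0,0,1],[0,0,0,0,0,0,1],[0,0,0,0,0,0,1],[0,0,0,0,0,0,1],[0,0,0,0,0,0,1],[0,0,0,0,0,0,1]]'; python3 shot.py wrist w6;  python3 shot.py top t6; python3 shot.py scene s6
```

```text
clock: 8.4
eef_pos: [0.5619, 0.1411, 0.2211]
tool_rot: [0.782, 0.623, 0.001, -0.003]
ft_force: [-2.8, 7.8, 6.0]
grip_width: 0.0096
clock: 9.2
eef_pos: [0.5599, 0.1329, 0.2231]
tool_rot: [0.782, 0.623, 0.001, -0.002]
ft_force: [-6.0, 5.2, 10.5]
grip_width: 0.0096
9.25 [0.5599 0.1329 0.223 ] [-6.81732561  6.92229378 11.462163  ] 0.009518634315315005
9.3 [0.5599 0.1329 0.2231] [-5.6827074   7.12461908 11.8391698 ] 0.00989400004024139
9.35 [0.5599 0.1329 0.2231] [-5.34995267  6.6392935  10.76184468] 0.009194887457254405
```

View pics/w6.png

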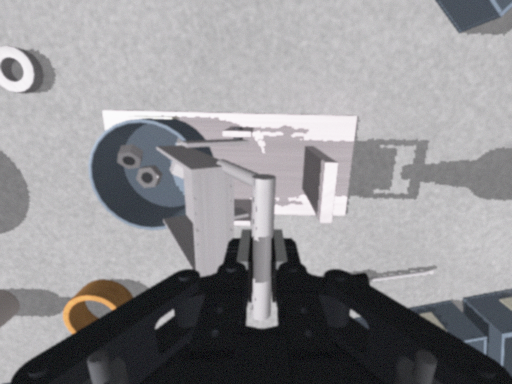

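View pics/s6.png

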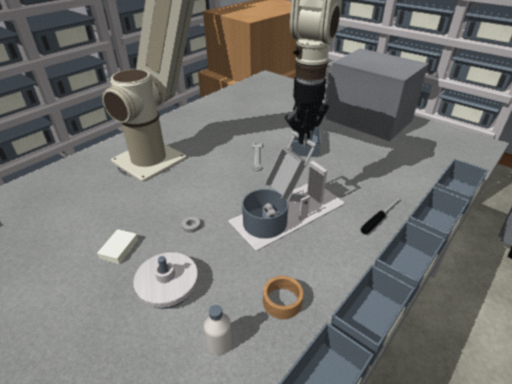

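Run:
```python
import cv2
a=cv2.imread('pics/s6.png')[120:250,220:350]; b=cv2.imread('pics/t6.png')[140:220,220:310]
cv2.imwrite('pics/s6c.png',cv2.resize(a,None,fx=4.6,fy=4.6,interpolation=cv2.INTER_CUBIC)); cv2.imwrite('pics/t6c.png',cv2.resize(b,None,fx=7,fy=7,interpolation=cv2.INTER_CUBIC))
```

```text
(no output)
```

View pics/s6c.png

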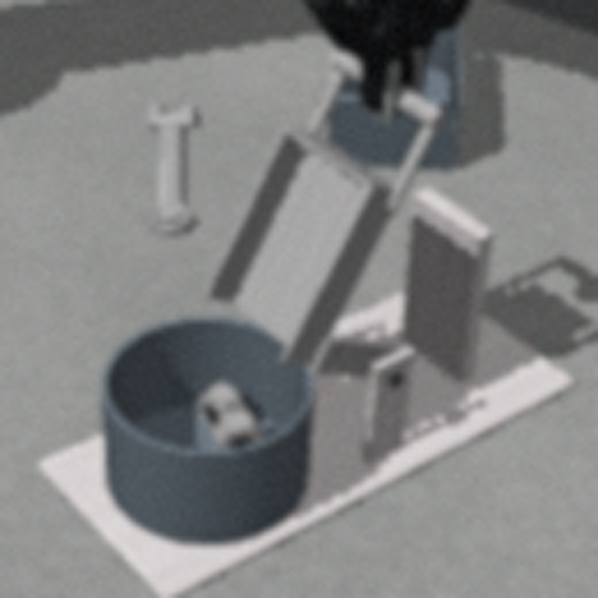

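View pics/t6c.png

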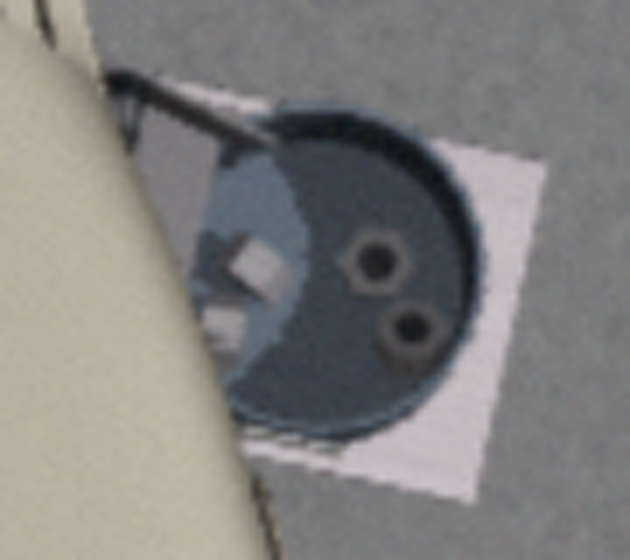

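```bash
python3 -m inch '[[0.15,0,0.03,0,0,0,1],[0.3,0,0.1,0,0,0,1],[0.43,0,0.17,0,0,0,1],[0.5,0,0.22,0,0,0,1],[0.5,0,0.26,0,0,0,1],[0.5,0,0.32,0,0,0,1],[0.48,0,0.37,0,0,0,1],[0.45,0,0.4,0,0,0,1]]'; python3 -m inch '[[0.44,0,0.44,0,0,0,1],[0.38,0,0.47,0,0,0,1],[0.35,0,0.5,0,0,0,1],[0.28,0,0.45,0,0,0,1],[0.2,0,0.35,0,0,0,1],[0.1,0,0.2,0,0,0,1],[0,0,0,0,0,0,1],[0,0,0,0,0,0,1]]'
```

```text
clock: 10.15
eef_pos: [0.5811, 0.2166, 0.1781]
tool_rot: [0.782, 0.623, 0.005, -0.002]
ft_force: [-1.6, 11.2, 12.8]
grip_width: 0.0098
clock: 10.95
eef_pos: [0.5912, 0.2569, 0.115]
tool_rot: [0.782, 0.623, 0.002, -0.001]
ft_force: [2.5, 8.9, 2.5]
grip_width: 0.0095
```

```bash
python3 -m inch '[[0.03,0,0.06,0,0,0,1],[0,0,0.04,0,0,0,1],[0,0,0,0,0,0,1],[0,0,0,0,0,0,0.1],[0,0,0,0,0,0,0.1],[0,0,0,0,0,0,0.1],[0,0,0,0,0,0,0.1],[0,0,0,0,0,0,0.1]]'; python3 -m inch '[[0,0,-0.3,0,0,0,0.1],[0,0,-0.5,0,0,0,0.1],[0,0,-0.7,0,0,0,0.1],[0,0,-0.9,0,0,0,0.1],[0,0,-0.9,0,0,0,0.1],[0,0,-0.5,0,0,0,0.1],[0,0,-0.2,0,0,0,0.1],[0,0,0,0,0,0,0.1]]'; python3 shot.py wrist w7; python3 shot.py scene s7
```

```text
clock: 11.75
eef_pos: [0.59, 0.2543, 0.1113]
tool_rot: [0.783, 0.622, -0.001, -0.0]
ft_force: [-0.2, -0.4, -0.1]
grip_width: 0.0381
clock: 12.55
eef_pos: [0.5907, 0.2551, 0.2128]
tool_rot: [0.783, 0.622, 0.001, 0.0]
ft_force: [0.4, -0.5, 0.5]
grip_width: 0.0385
12.6 [0.5902 0.2549 0.2116] [ 0.28460739 -0.26438445 -0.43816892] 0.038569904621777444
12.65 [0.5898 0.2547 0.2108] [ 1.24032056 -0.93158661 -0.11595555] 0.038429067602077635
```

View pics/w7.png

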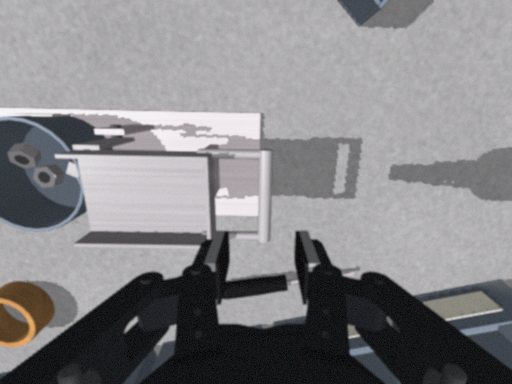

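View pics/s7.png

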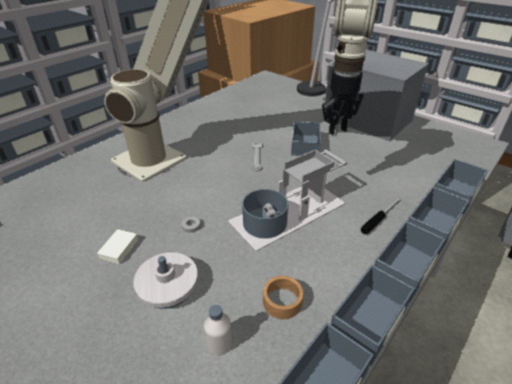

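```bash
python3 -m inch '[[-0.5,0.05,-0.2,0,0,0,0],[-0.95,0.05,-0.2,0,0,0,0],[-0.95,0.05,0,0,0,0,0],[-0.95,0.05,0,0,0,0,0],[-0.95,0.05,0,0,0,0,0],[-0.95,0.05,0,0,0,0,0],[-0.95,0.05,0,0,0,0,0],[-0.95,0.05,0,0,0,0,0]]';python3 -m inch '[[-0.95,0.05,0,0,0,0,0],[-0.95,0.05,0,0,0,0,0],[-0.95,0.05,0,0,0,0,0],[-0.95,0.05,0,0,0,0,0],[-0.95,0.05,0,0,0,0,0],[-0.95,0.05,0,0,0,0,0],[-0.95,0.05,0,0,0,0,0],[-0.95,0.05,0,0,0,0,0]]'; python3 -m inch '[[-0.95,0.05,0,0,0,0,0],[-0.95,0.05,0,0,0,0,0],[-0.95,0.05,0,0,0,0,0],[-0.95,0.05,0,0,0,0,0],[-0.8,0.05,0,0,0,0,0],[-0.6,0.05,0,0,0,0,0],[-0.4,0,0,0,0,0,0],[0,0,0,0,0,0,0]]'; python3 shot.py wrist w8
```

```text
clock: 13.45
eef_pos: [0.5586, 0.0767, 0.2212]
tool_rot: [0.783, 0.622, -0.001, -0.0]
ft_force: [-0.2, 0.7, -0.1]
grip_width: 0.0426
clock: 14.25
eef_pos: [0.5252, -0.1103, 0.2213]
tool_rot: [0.783, 0.622, -0.001, -0.0]
ft_force: [0.1, 0.2, 0.2]
grip_width: 0.0432
clock: 15.05
eef_pos: [0.5016, -0.2479, 0.2215]
tool_rot: [0.783, 0.621, -0.0, -0.0]
ft_force: [-0.7, 0.9, 0.5]
grip_width: 0.0428
15.1 [ 0.5019 -0.2471  0.2216] [ 0.83265987 -0.27866918 -0.59145385] 0.04261601348930387
```

View pics/w8.png

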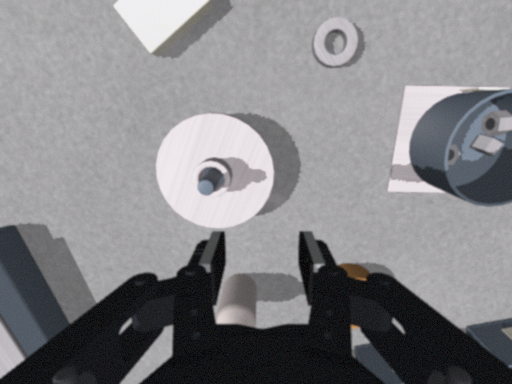

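```bash
cat > lid.py <<'E'
import sys; from wl import *
f,z0=sys.argv[1],float(sys.argv[2]); cx0,cy0=float(sys.argv[3]),float(sys.argv[4])  # z0: height offset plug underside
I,D,c,P=load(f); Z=P[...,2]; d=np.hypot(P[...,0]-cx0,P[...,1]-cy0)
m=(abs(Z-(z0+.018))<.007)&(d<.09)
q=P[m]; print('lid top z',np.median(q[:,2]),len(q))
v,u=np.nonzero(m); h=cv2.convexHull(np.stack([u,v],1).astype(np.int32)).reshape(-1,2)
w=np.array([ray(c,x,y,z0+.018)[:2] for x,y in h])
def circ(w):
    A=np.c_[2*w,np.ones(len(w))]; s=np.linalg.lstsq(A,(w**2).sum(1),rcond=None)[0]; return s[:2],np.sqrt(s[2]+s[0]**2+s[1]**2)
print('lid disc',circ(w))
s=P[(Z>z0+.074)&(Z<z0+.085)&(d<.03)]; print('stem top',len(s),s.mean(0) if len(s) else '', (s.min(0)+s.max(0))/2 if len(s) else '')
k=P[(abs(Z-(z0+.044))<.004)&(d<.03)]; print('collar',len(k),(k.min(0)+k.max(0))/2 if len(k) else '',circ(k[:,:2]) if len(k)>3 else '')
E
python3 lid.py w8 .024 .4895 -.3045
```

```text
lid top z 0.04162568613224034 9494
lid disc (array([ 0.48864389, -0.30451749]), np.float64(0.07226454228275811))
stem top 222 [ 0.48827915 -0.30435077  0.10115531] [ 0.48860972 -0.30483452  0.10094496]
collar 545 [ 0.48898474 -0.30475372  0.06779989] (array([ 0.4888214 , -0.30470113]), np.float64(0.018279021676575774))
```

```bash
python3 -m inch '[[-0.5,0,0,0,0,0,0],[-0.7,0,0,0,0,0,0],[-0.7,0,0.4,0,0,0,0],[-0.46,0,0.8,0,0,0,0],[0,0,0.9,0,0,0,0],[0,0,0.7,0,0,0,0],[0,0,0.4,0,0,0,0],[0,0,0,0,0,0,0]]'; python3 shot.py wrist w9; python3 lid.py w9 .024 .4895 -.3045
```

```text
clock: 15.9
eef_pos: [0.4874, -0.3044, 0.1397]
tool_rot: [0.783, 0.622, -0.001, -0.002]
ft_force: [-0.2, -0.5, -0.2]
grip_width: 0.043
15.95 [ 0.4883 -0.3047  0.141 ] [-0.29790137 -0.80939915  0.21658484] 0.04272213363951333
lid top z 0.041605003132007996 15173
lid disc (array([ 0.48850904, -0.30482948]), np.float64(0.07210538412564689))
stem top 421 [ 0.48800728 -0.30470038  0.10110542] [ 0.48873521 -0.30499838  0.10052255]
collar 922 [ 0.48834644 -0.30486677  0.06803238] (array([ 0.48858385, -0.30484232]), np.float64(0.018100447864315437))
```

View pics/w9.png

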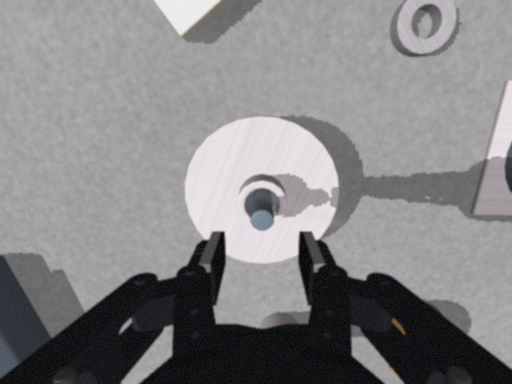

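```bash
python3 -m inch '[[0,0,0.4,0,0,0,0],[0,0,0.6,0,0,0,0],[0,0,0.6,0,0,0,0],[0,0,0.5,0,0,0,0],[0,0,0.4,0,0,0,0],[0,0,0.25,0,0,0,0],[0,0,0,0,0,0,0],[0,0,0,0,0,0,0]]'; python3 shot.py wrist w10
```

```text
clock: 16.75
eef_pos: [0.4892, -0.3046, 0.0734]
tool_rot: [0.783, 0.622, 0.0, 0.0]
ft_force: [-1.3, 0.3, -1.3]
grip_width: 0.0425
16.8 [ 0.4894 -0.3047  0.0737] [ 0.43043406 -0.14684506 -0.28902539] 0.042436634551160965
```

View pics/w10.png

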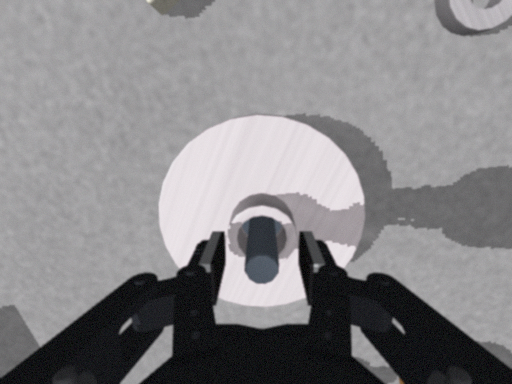

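```bash
python3 -m inch '[[0,0,0.05,0,0,0,0],[0,0,0,0,0,0,1],[0,0,0,0,0,0,1],[0,0,0,0,0,0,1],[0,0,0,0,0,0,1],[0,0,0,0,0,0,1],[0,0,0,0,0,0,1],[0,0,0,0,0,0,1]]'; python3 -m inch '[[0,0,-0.1,0,0,0,1],[0,0,-0.2,0,0,0,1],[0,0,-0.3,0,0,0,1],[0,0,-0.3,0,0,0,1],[0,0,-0.3,0,0,0,1],[0,0,-0.2,0,0,0,1],[0,0,-0.1,0,0,0,1],[0,0,0,0,0,0,1]]'; python3 shot.py wrist w11; python3 shot.py scene s11
```

```text
clock: 17.6
eef_pos: [0.4891, -0.3047, 0.0723]
tool_rot: [0.783, 0.622, 0.0, 0.001]
ft_force: [-0.6, -1.3, 4.7]
grip_width: 0.0164
clock: 18.4
eef_pos: [0.4892, -0.3045, 0.1099]
tool_rot: [0.783, 0.622, 0.0, 0.001]
ft_force: [0.6, -0.1, -3.6]
grip_width: 0.0165
18.45 [ 0.4889 -0.3044  0.1095] [ 0.05490157 -0.92827673 -3.43350309] 0.016070832774967726
18.5 [ 0.4887 -0.3043  0.1092] [ 0.56663285 -0.02857478 -3.49020785] 0.016032886812327497
```

View pics/w11.png

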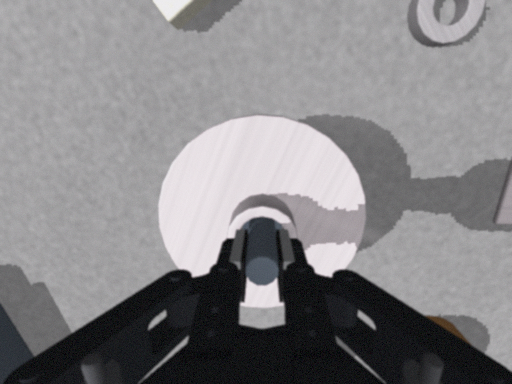

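View pics/s11.png

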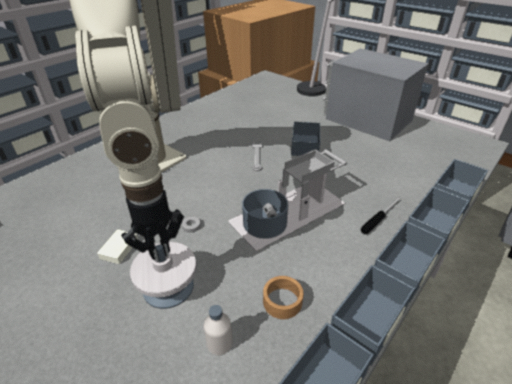

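```bash
python3 -m inch '[[0,0,-0.3,0,0,0,1],[0,0,-0.5,0,0,0,1],[0.1,0,-0.5,0,0,0,1],[0.25,-0.05,-0.5,0,0,0,1],[0.4,-0.06,-0.3,0,0,0,1],[0.55,-0.06,-0.1,0,0,0,1],[0.65,-0.07,0,0,0,0,1],[0.65,-0.07,0,0,0,0,1]]'; python3 -m inch '[[0.65,-0.07,0,0,0,0,1],[0.65,-0.07,0,0,0,0,1],[0.65,-0.07,0,0,0,0,1],[0.65,-0.07,0,0,0,0,1],[0.65,-0.07,0,0,0,0,1],[0.65,-0.07,0,0,0,0,1],[0.65,-0.07,0,0,0,0,1],[0.6,-0.07,0,0,0,0,1]]'; python3 -m inch '[[0.5,-0.05,0,0,0,0,1],[0.4,-0.04,0,0,0,0,1],[0.3,-0.03,0,0,0,0,1],[0.15,-0.02,0,0,0,0,1],[0,0,0,0,0,0,1],[0,0,0,0,0,0,1],[0,0,0,0,0,0,1],[0,0,0,0,0,0,1]]'; python3 shot.py wrist w12
```

```text
clock: 19.3
eef_pos: [0.4958, -0.2373, 0.1639]
tool_rot: [0.783, 0.622, -0.0, -0.001]
ft_force: [0.2, -0.1, -3.8]
grip_width: 0.0157
clock: 20.1
eef_pos: [0.5115, -0.1093, 0.1643]
tool_rot: [0.783, 0.622, -0.0, -0.0]
ft_force: [-0.7, -0.2, -3.7]
grip_width: 0.0165
clock: 20.9
eef_pos: [0.5156, -0.0775, 0.1643]
tool_rot: [0.783, 0.622, -0.0, 0.0]
ft_force: [0.3, -0.1, -3.6]
grip_width: 0.0164
20.95 [ 0.5156 -0.0775  0.1643] [-1.2711914   0.07953148 -3.5577088 ] 0.016269856459178392
```

View pics/w12.png

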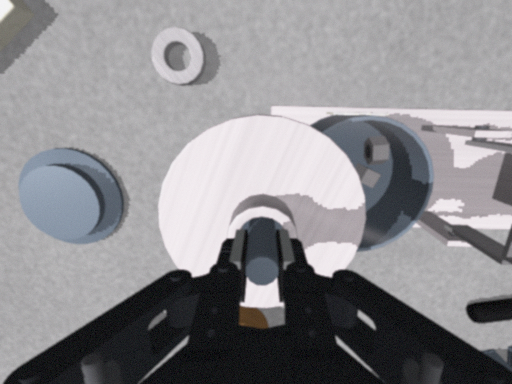

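```bash
python3 lid.py w12 .116 .5156 -.0775
python3 - <<'E'
from wl import *
I,D,c,P=load('w12'); Z=P[...,2]; tub=np.array([.5275,.0105])
for _ in range(3):
    d=np.hypot(P[...,0]-tub[0],P[...,1]-tub[1]); q=P[(abs(Z-.079)<.003)&(abs(d-.061)<.006)]
    A=np.c_[2*q[:,:2],np.ones(len(q))]; s=np.linalg.lstsq(A,(q[:,:2]**2).sum(1),rcond=None)[0]; tub=s[:2]; print('tub',tub,np.sqrt(s[2]+s[0]**2+s[1]**2),len(q))
# outer wall edge fit: fixed r=.063 for outermost rim
v,u=np.nonzero((abs(Z-.079)<.004)&(abs(np.hypot(P[...,0]-tub[0],P[...,1]-tub[1])-.061)<.008))
h=cv2.convexHull(np.stack([u,v],1).astype(np.int32)).reshape(-1,2); w=np.array([ray(c,x,y,.08)[:2] for x,y in h if x>370])
from scipy.optimize import least_squares
print(least_squares(lambda p:np.hypot(*(w-p).T)-.063,tub,loss='soft_l1',f_scale=.001).x)
E
```

```text
lid top z 0.13362165024691844 22949
lid disc (array([ 0.51480859, -0.07757974]), np.float64(0.07185247783851774))
stem top 1602 [ 0.51201918 -0.07694955  0.19432405] [ 0.51522657 -0.07623734  0.19550287]
collar 1143 [ 0.50649026 -0.07705826  0.15995417] (array([ 0.51061536, -0.07653631]), np.float64(0.014958612683700872))
tub [0.52695585 0.00980688] 0.060430943764129955 1471
tub [0.52695585 0.00980688] 0.060430943764129955 1471
tub [0.52695585 0.00980688] 0.060430943764129955 1471
[0.52699723 0.009088  ]
```

```bash
python3 -m inch '[[0.3,-0.03,0,0,0,0,1],[0.6,-0.05,0,0,0,0,1],[0.7,-0.06,0,0,0,0,1],[0.7,-0.06,0,0,0,0,1],[0.6,-0.06,0,0,0,0,1],[0.4,-0.04,0,0,0,0,1],[0.23,-0.02,0,0,0,0,1],[0,0,0,0,0,0,1]]'; python3 shot.py wrist w13; python3 shot.py scene s13;  python3 lid.py w13 .116 .5272 .0102
```

```text
clock: 21.75
eef_pos: [0.5279, 0.0116, 0.1643]
tool_rot: [0.782, 0.623, -0.0, 0.0]
ft_force: [-0.5, -0.0, -4.1]
grip_width: 0.0162
21.8 [0.5278 0.0109 0.1643] [-0.8294057  -0.940664   -3.85818944] 0.016233253022380423
21.85 [0.5277 0.0105 0.1643] [-0.25766944 -0.04875924 -3.53643634] 0.01594218664267202
lid top z 0.13359510721145762 22934
lid disc (array([0.52707625, 0.01142867]), np.float64(0.07183177296840966))
stem top 1621 [0.52437908 0.01201867 0.19442437] [0.52760572 0.01269324 0.19550165]
collar 1137 [0.51871566 0.0114898  0.15997577] (array([0.52295359, 0.01241139]), np.float64(0.015030378141131492))
```

Run:
```python
import cv2
a=cv2.imread('pics/s13.png')[120:250,210:340]
cv2.imwrite('pics/s13c.png',cv2.resize(a,None,fx=4.6,fy=4.6,interpolation=cv2.INTER_CUBIC))
```

```text
(no output)
```

View pics/s13c.png

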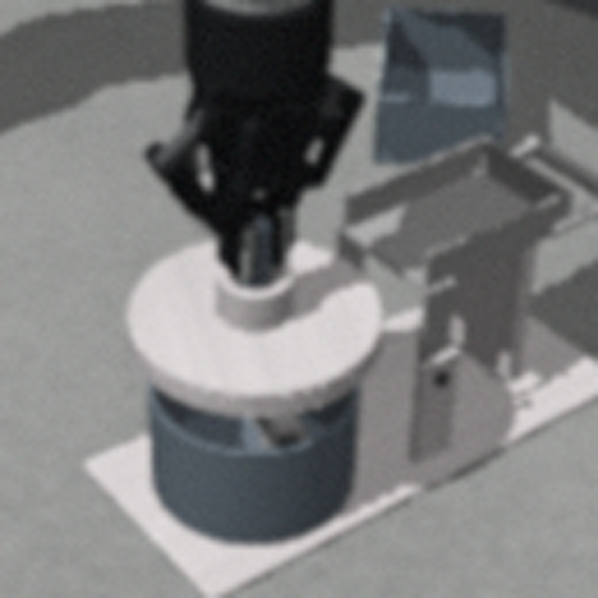

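View pics/w13.png

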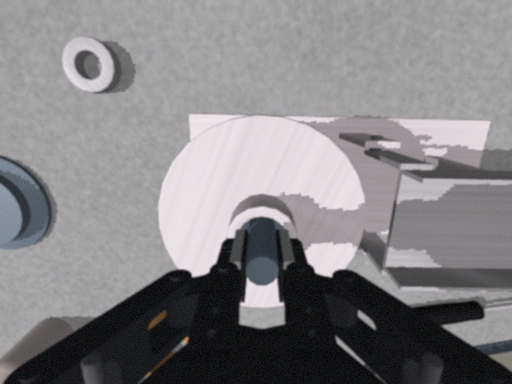

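```bash
python3 -m inch '[[0,0,0.2,0,0,0,1],[0,0,0.3,0,0,0,1],[0,0,0.3,0,0,0,1],[0,0,0.3,0,0,0,1],[0,0,0.2,0,0,0,1],[0,0,0.1,0,0,0,1],[0,0,0,0,0,0,1],[0,0,0,0,0,0,1]]'; python3 -m inch '[[0,0,0.05,0,0,0,1],[0,0,0.05,0,0,0,1],[0,0,0.05,0,0,0,1],[0,0,0.05,0,0,0,1],[0,0,0.05,0,0,0,1],[0,0,0.05,0,0,0,1],[0,0,0,0,0,0,1],[0,0,0,0,0,0,1]]'
```

```text
clock: 22.65
eef_pos: [0.528, 0.0107, 0.1295]
tool_rot: [0.783, 0.622, 0.0, 0.0]
ft_force: [0.4, 0.3, -2.8]
grip_width: 0.016
clock: 23.45
eef_pos: [0.5278, 0.0107, 0.1218]
tool_rot: [0.783, 0.622, -0.0, -0.0]
ft_force: [0.4, 0.5, -2.7]
grip_width: 0.0167
```

```bash
python3 -m inch '[[0,0,0.03,0,0,0,1],[0,0,0.03,0,0,0,1],[0,0,0.03,0,0,0,1],[0,0,0.03,0,0,0,1],[0,0,0,0,0,0,1],[0,0,0,0,0,0,1],[0,0,0,0,0,0,1],[0,0,0,0,0,0,1]]'; python3 shot.py scene s14
python3 - <<'E'
import cv2
a=cv2.imread('pics/s14.png')[120:250,210:340]
cv2.imwrite('pics/s14c.png',cv2.resize(a,None,fx=4.6,fy=4.6,interpolation=cv2.INTER_CUBIC))
E
```

```text
clock: 24.25
eef_pos: [0.5278, 0.0107, 0.1189]
tool_rot: [0.783, 0.622, 0.0, 0.0]
ft_force: [-0.6, 0.3, -3.5]
grip_width: 0.0164
24.3 [0.5278 0.0107 0.1189] [ 0.00375007 -0.3008214  -3.36509213] 0.016301699304614288
```

View pics/s14c.png

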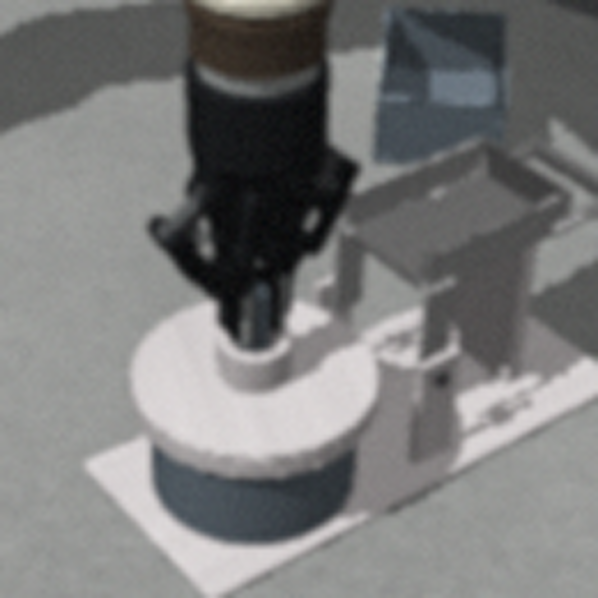

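Still hanging (-3.4 N), about 0.5 mm to go; lower until contact.

```bash
python3 -m inch '[[0,0,0.02,0,0,0,1],[0,0,0.02,0,0,0,1],[0,0,0.02,0,0,0,1],[0,0,0,0,0,0,1],[0,0,0,0,0,0,1],[0,0,0,0,0,0,1],[0,0,0,0,0,0,1],[0,0,0,0,0,0,1]]'
```

```text
clock: 25.1
eef_pos: [0.5279, 0.0107, 0.1183]
tool_rot: [0.783, 0.622, 0.0, 0.0]
ft_force: [-3.9, -1.2, 5.2]
grip_width: 0.0163
```

```bash
python3 -m inch '[[0,0,-0.01,0,0,0,1],[0,0,0,0,0,0,0.5],[0,0,0,0,0,0,0],[0,0,0,0,0,0,-0.3],[0,0,0,0,0,0,-0.6],[0,0,0,0,0,0,-0.6],[0,0,0,0,0,0,-0.6],[0,0,0,0,0,0,-0.6]]'; python3 shot.py wrist w15; python3 lid.py w15 .070 .5278 .0107
```

```text
clock: 25.9
eef_pos: [0.5278, 0.0107, 0.1175]
tool_rot: [0.783, 0.622, -0.0, -0.0]
ft_force: [0.5, 0.0, -0.1]
grip_width: 0.0682
25.95 [0.5278 0.0107 0.1175] [0.8324395  0.76862518 1.11420139] 0.06876904540113339
lid top z 0.08761165616572072 24841
lid disc (array([0.52749914, 0.01052304]), np.float64(0.07205473489632491))
stem top 915 [0.52662919 0.01076448 0.14704578] [0.52760439 0.01043209 0.14668474]
collar 1809 [0.52700745 0.01042933 0.11399215] (array([0.52724039, 0.01056591]), np.float64(0.017812510931401994))
```

View pics/w15.png

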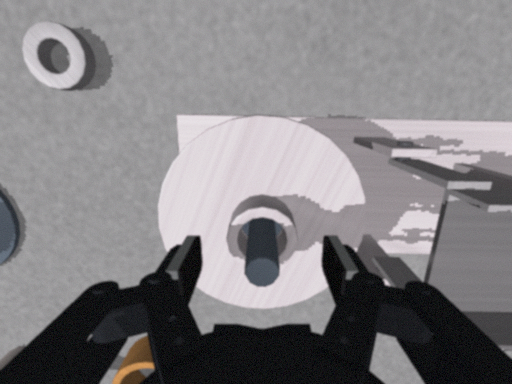

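```bash
python3 -m inch '[[0,0,0.15,0,0,0,-0.6],[0,0,0.2,0,0,0,-0.6],[0,0,0.25,0,0,0,-0.6],[0,0,0.25,0,0,0,-0.6],[0,0,0.15,0,0,0,-0.6],[0,0,0.1,0,0,0,-0.6],[0,0,0,0,0,0,-0.6],[0,0,0,0,0,0,-0.6]]'; python3 shot.py wrist w16
```

```text
clock: 26.75
eef_pos: [0.5279, 0.0107, 0.0901]
tool_rot: [0.783, 0.622, 0.0, 0.0]
ft_force: [0.7, -0.0, 0.2]
grip_width: 0.0684
26.8 [0.528  0.0107 0.0903] [ 0.57227143  0.14689985 -0.53410081] 0.06840727552967875
```

View pics/w16.png

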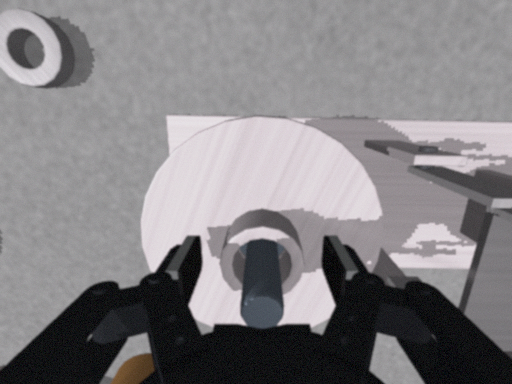

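```bash
python3 -m inch '[[0,0,0,0,0,0,-0.3],[0,0,0,0,0,0,0],[0,0,0,0,0,0,1],[0,0,0,0,0,0,1],[0,0,0,0,0,0,1],[0,0,0,0,0,0,1],[0,0,0,0,0,0,1],[0,0,0,0,0,0,1]]'; python3 shot.py wrist w17
```

```text
clock: 27.6
eef_pos: [0.5282, 0.0107, 0.0908]
tool_rot: [0.783, 0.622, 0.0, 0.0]
ft_force: [-1.1, -0.5, 4.8]
grip_width: 0.0424
27.65 [0.5282 0.0107 0.0908] [-1.89888042 -0.19033126  5.14293757] 0.04245849277222679
```

View pics/w17.png

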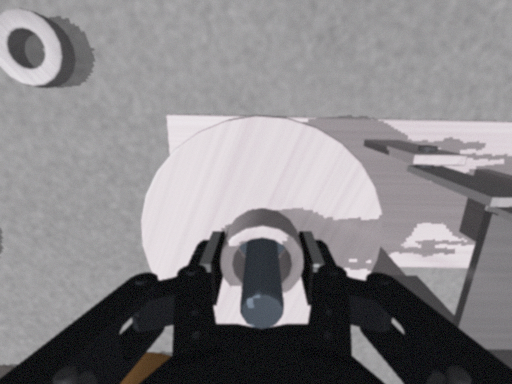

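Gripped around the collar (42–44 mm), stem free in the bore. Lifting slowly, straight up.

```bash
python3 -m inch '[[0,0,-0.05,0,0,0,1],[0,0,-0.1,0,0,0,1],[0,0,-0.15,0,0,0,1],[0,0,-0.2,0,0,0,1],[0,0,-0.2,0,0,0,1],[0,0,-0.15,0,0,0,1],[0,0,-0.1,0,0,0,1],[0,0,0,0,0,0,1]]'; python3 shot.py scene s18
python3 - <<'E'
import cv2
a=cv2.imread('pics/s18.png')[110:240,210:340]
cv2.imwrite('pics/s18c.png',cv2.resize(a,None,fx=4.6,fy=4.6,interpolation=cv2.INTER_CUBIC))
E
```

```text
clock: 28.45
eef_pos: [0.5282, 0.0107, 0.1144]
tool_rot: [0.783, 0.622, 0.0, 0.0]
ft_force: [-0.4, -0.8, -1.8]
grip_width: 0.0425
28.5 [0.528  0.0107 0.1141] [-0.17356737 -0.03618104 -2.08392244] 0.04196987212051641
```

View pics/s18c.png

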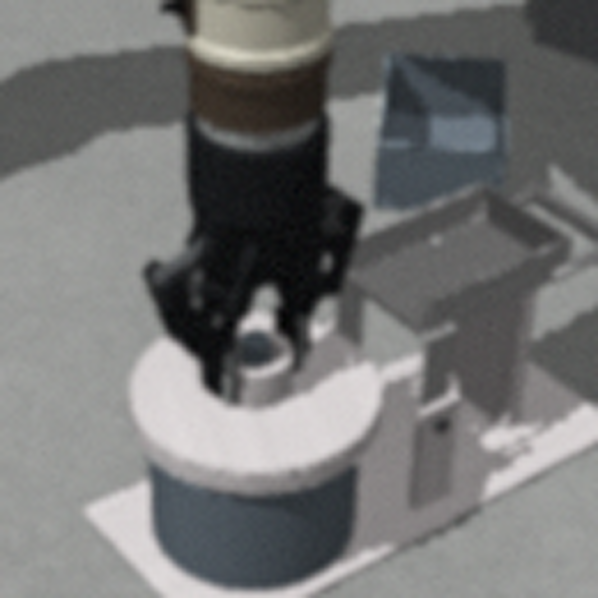

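```bash
python3 -m inch '[[0,0,-0.2,0,0,0,1],[0,0,-0.3,0,0,0,1],[0,0,-0.3,0,0,0,1],[0,0,-0.3,0,0,0,1],[0,0,-0.3,0,0,0,1],[0,0,-0.3,0,0,0,1],[0,0,-0.2,0,0,0,1],[0,0,-0.1,0,0,0,1]]'; python3 -m inch '[[0,0,-0.2,0,0,0,1],[0,0,-0.3,0,0,0,1],[0,0,-0.3,0,0,0,1],[0,0,-0.3,0,0,0,1],[0,0,-0.2,0,0,0,1],[0,0,-0.1,0,0,0,1],[0,0,0,0,0,0,1],[0,0,0,0,0,0,1]]';  python3 shot.py scene s19; python3 shot.py wrist w19
python3 - <<'E'
import cv2
a=cv2.imread('pics/s19.png')[90:250,190:350]
cv2.imwrite('pics/s19c.png',cv2.resize(a,None,fx=3.7,fy=3.7,interpolation=cv2.INTER_CUBIC))
E
```

```text
clock: 29.3
eef_pos: [0.5282, 0.0107, 0.1646]
tool_rot: [0.783, 0.622, 0.0, 0.0]
ft_force: [-0.3, -0.1, -1.7]
grip_width: 0.0423
clock: 30.1
eef_pos: [0.5276, 0.0107, 0.1986]
tool_rot: [0.783, 0.622, -0.0, -0.0]
ft_force: [-0.7, -0.1, -1.5]
grip_width: 0.042
30.15 [0.5275 0.0107 0.1985] [ 0.86395149  0.94710817 -1.27885917] 0.042065980248437
30.2 [0.5275 0.0107 0.1984] [-0.51204769  0.17802307 -1.9137465 ] 0.042208271732877826
```

View pics/s19c.png

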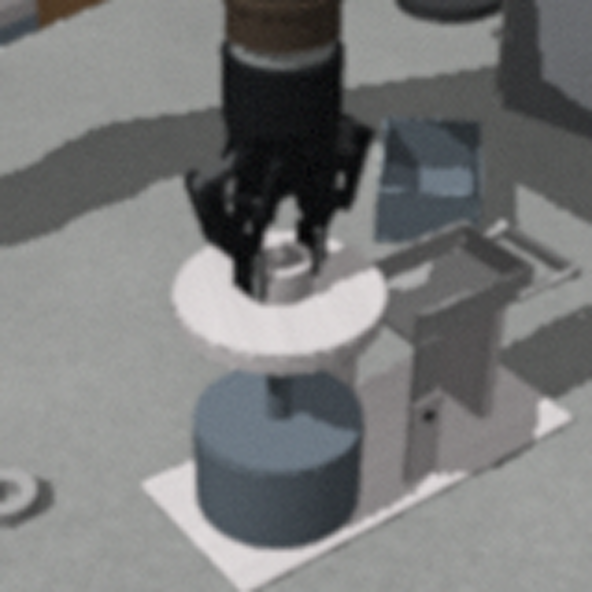

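View pics/w19.png

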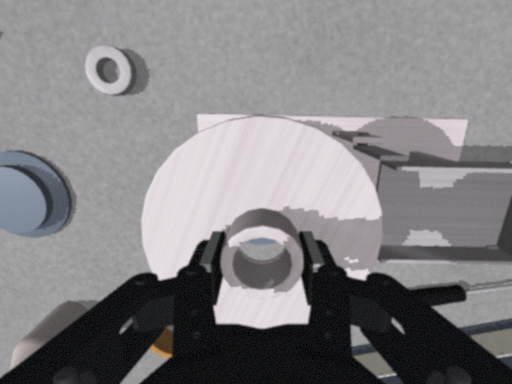

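Run:
```python
from wl import *
I,D,c,P=load('w19'); Z=P[...,2]; d=np.hypot(P[...,0]-.5278,P[...,1]-.0107)
q=P[(d<.07)&(d>.03)&(Z>.15)&(Z<.23)]; A=np.c_[q[:,:2],np.ones(len(q))]; s=np.linalg.lstsq(A,q[:,2],rcond=None)[0]; print('outer top',np.median(q[:,2]),'tilt deg',np.degrees(s[:2]),len(q))
I,D,c,P=load('s19'); Z=P[...,2]; d=np.hypot(P[...,0]-.5278,P[...,1]-.0107)
q=P[(d<.062)&(d>.015)&(Z>.075)&(Z<.095)]
if len(q)>9:
    A=np.c_[q[:,:2],np.ones(len(q))]; s=np.linalg.lstsq(A,q[:,2],rcond=None)[0]; print('inner disc',np.median(q[:,2]),np.degrees(s[:2]),len(q))
q=P[(d<.02)&(Z>.1)&(Z<.155)]; print('stem',len(q),np.median(q,0) if len(q) else '',q[:,2].max() if len(q) else '')
```

```text
outer top 0.19524989344009425 tilt deg [ 0.18498027 -0.08248191] 24984
inner disc 0.08434358038975932 [-0.3275949   0.83828101] 958
stem 53 [0.53330699 0.00583357 0.11206847] 0.12612562606487254
```

```bash
python3 -m inch '[[0,0,0,0,0,0,1],[0,0,0,0,0,0,1],[0,0,0,0,0,0,1],[0,0,0,0,0,0,1],[0,0,0,0,0,0,1],[0,0,0,0,0,0,1],[0,0,0,0,0,0,1],[0,0,0,0,0,0,1]]'; python3 -c "
from workcell import bot; print(bot.job_done())"
```

```text
clock: 31.0
eef_pos: [0.5278, 0.0107, 0.1989]
tool_rot: [0.783, 0.622, 0.0, 0.0]
ft_force: [0.1, -0.4, -1.6]
grip_width: 0.042
the job is handed in; nothing more can be done
None
```

The job is done and handed in at 31 s of the 69 s allowed.

- **Nuts and tray:** I lifted the rear bar to about 1.05 rad and all four nuts slid into the tub. I saw all four inside it in the camera views. I then brought the tray down and let go; the camera showed it level and empty.
- **Double lid:** I carried both lids by the stem; the wrist read −3.5 N, about 360 g, which matches both together. I lowered them until they touched the rim at the predicted height and let go of the stem.
- **Outer lid:** I took it by the collar and lifted it 108 mm straight up; the wrist then read about −2 N, about 200 g, so it came up alone.

**Last checks:**
- The outer lid is level to within 0.2°, and its skirt edge is about 29 mm above the top of the stem.
- The inner lid's disc is at 84 mm, as it should be when seated. The rough scene-camera fit gave it up to 0.8° of tilt, which I put down to noise.
- During the tipping, the bar pushed back with up to about 20 N because my arc was a few millimetres off. I corrected it partway, and it stayed well below the limits.
- I did not re-measure the other things on the table. The arm passed above or clear of them, and they looked unmoved in the last pictures.

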